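# Close up the pulley bench

### The arm

A 6-joint arm with a two-finger parallel gripper is mounted at the origin on the work surface. World frame = base frame: x ahead of the robot, y to its left, z up, the work surface at z = 0. Lengths are in m, angles in rad, forces in N, time in s.
With the tool pointing down it reaches from about 0.375 to 0.9 m from the base axis. Payload 3.1 kg.
Tool frame: the origin (TCP) lies midway between the tips of the shut fingers; the grasp point (between the pads) lies 19 mm behind it; x points along the fingers, z is the direction in which the jaws open and shut, and the axes are right-handed (so a half turn about x gives the same grasp; the last joint's range is limited). The gripper opens to 87 mm and grips with 3 to 60 N. Pads are 19 mm wide; open, the fingers measure 117 mm over their backs; the gripper's body (75 mm by 190 mm) begins 51 mm behind the grasp point.
Start: joints at [-1.365, 0.527, 1.433, -0, 1.181, -0.178], TCP at [0.234, -0.579, 0.196] pointing down, gripper open.
Joint ranges: [-3.08, 3.08], [-0.75, 2.2], [0.22, 2.44], [-1.43, 4.57], [0, 2.65], [-2.85, 2.85]. Speed limits (rad/s): [2.79, 2.79, 3.14, 3.14, 3.14, 3.14].

### API

Orientations are given as a unit quaternion [x, y, z, w].
In Python, from rig import robot, optics, workorder gives the robot as it stands.
- The arm moves only by the tool arm_command, never from a script. Its argument "plan" is a list of rows, each a list of 7 numbers: the shift along the tool's x, y, z in cm, then the turn, a rotation vector about the tool's x, y, z in rad, then the finger opening in cm, from 0 to 8.7. In form: [[x, y, z, ax, ay, az, gripper], ...]. A call has 1 to 12 rows; each row shifts and turns the pose as measured when the row begins, along the tool's axes as they then stand; what a row does not reach is not made up. A row lasts 1/8 s, in which the tool goes at most 62.5 mm and 10.7 degrees, less where a joint would pass 70% of its speed; a pose out of reach is approached as far as the arm can. A call with a gripper value outside its range is refused whole. The fingers move at their own pace and stop on an object; "grip_force" is the grip in N (left out, the last holds). Time passes only in rows, so rows that do not move let the fingers close. It gives the time, the measured TCP pose, the force and the opening at its end, in the units of the state.
- robot.get_obs(): the state, without advancing time (a new reading comes with each control period).
- optics.camera(name): name is "scene" or "top" or "wrist"; returns (picture, depth): 384x512x3 uint8, blue, green, red; 384x512 float32, m along the optical axis (not along the pixel's ray), 0 where there is no reading.
- optics.camera_info(name): a dict with "mtx" (3x3 intrinsics, pixels), "k1" (the pictures are not rectified: a ray, as slopes to the right and down, at radius r is drawn at 1 + k1 r^2 times it, then the intrinsics apply), "position" and "rotation" of the camera in the world; the wrist camera has in their place "tool_from_camera" (4x4, takes a point from camera to tool coordinates, whose origin is the TCP and whose axes are the tool frame's). Camera axes: x right, y down, z forward; pixel columns grow to the right and rows downward; lengths in m; the calibration is good to about 2 mm. A picture is of the moment at which its call begins: read the wrist's pose just before it. camera_info takes no time and is no camera call.
- workorder.hand_in(): hands the job in, once; it reports no verdict.
The state is a dict: "time": time; "q": joint angles; "joint_velocities": joint speeds; "joint_torque": joint torques, N m; "position": TCP position; "tool_rot": TCP orientation; "ft_force": force on the tool from outside, world axes, zero at the start; "moment": the same for the moment, N m; "grip_width": finger opening in m.
Only numpy, scipy, OpenCV 4.12 (cv2) and the standard library are available. Lean on these libraries where they do the work, as an engineer would, in place of code of your own. Each camera call takes 0.05 s, during which the arm holds its last target. There are 200 camera calls.

### The job

Close up the bench storage: with the fingertips, push both open drawers of the low drawer case fully home, and push the open door of the small steel cabinet fully shut, in any order. Push smoothly without slamming anything, and leave the pulley, the bearing sleeve and the spanner where they are.

Things in the scene. Friction and masses are not known exactly. Their poses are not given: they have to be found in the camera images.
- case: Low grey steel drawer case fixed to the bench, 240 deep (x) x 250 wide (y) x 100 high mm, with two equal drawers side by side in the face that looks to its -x. Origin: centre of its underside; +x points from the front into the case, +y to its left half as seen by the robot, z up. Its place and yaw vary and it may stand left or right of the cabinet.
- drawer_left (a joint): How far the left (+y) drawer is pulled out, m: 0 fully home against the stop, growing as it slides along the case's -x; stop at 0.16. It starts 0.04 to 0.10 out, stays where it is left, and slides with about 2 N of friction plus 4 N per m/s.
- drawer_right (a joint): The same for the right (-y) drawer.
- drawer_left_front (a point): On the left drawer front's flat outer face, on its middle line, 70 mm above the bench; axes as the case. The front is 117 wide x 84 high x 12 thick mm, from 8 to 92 mm above the bench. A dark pull 56 wide x 16 high sticks out 12 mm at mid-width, 22 to 38 mm above the bench; above it the face is flat. Home, the face is 120 mm ahead of the case's origin, flush with the case's front edge.
- drawer_right_front (a point): The same point on the right drawer, whose size and pull are the same.
- cabinet: Small grey steel cabinet fixed to the bench, 170 deep (x) x 200 wide (y) x 200 high mm, with one door over its whole front (its -x face). Origin: centre of its underside; +x points from the front into the cabinet, +y to its left as seen by the robot.
- door (a joint): Opening angle of the cabinet door, rad: 0 fully shut against its stop, growing as the free edge swings out toward the cabinet's -x; stop at 1.7. Starts at 0.6 to 1.2, stays where it is left; hinge friction about 0.12 N m.
- door_hinge (a point): On the upright hinge axis at the door's top edge, 192 mm above the bench, at the cabinet's left (+y) front edge: in the cabinet's frame at x = -73, y = +98 mm. Turns with the door; its -y axis points from the hinge to the free edge, its -x axis out of the door's outer face.
- door_face (a point): On the door's outer face, 140 mm from the hinge axis, 160 mm above the bench; axes as door_hinge. Door: 196 wide x 192 high x 12 thick mm, from 4 to 196 mm above the bench; outer face 12 mm out from the hinge axis, flat but for a dark pull 10 wide x 60 high, 30 to 90 mm above the bench, sticking out 12 mm at 185 mm from the hinge. Shut, the face is 85 mm ahead of the cabinet's origin.
- pulley: Bystander: loose black grooved pulley lying flat on the rear half of the drawer case's top, 113 mm across, 30 mm high, with a three-armed aluminium plate on top. Origin: centre of its underside.
- sleeve: Bystander: loose upright steel bearing sleeve, 52 mm across, 55 mm high, standing on the rear half of the cabinet's top. Origin: centre of its underside.
- spanner: Bystander: loose steel spanner lying on the bench at the right. Origin: on its underside near its middle.

How it is judged:
By the outcome, as a careful person would: the job done as asked, in the order asked, and still so for the second after the job is handed in, with the robot touching nothing.
It also fails if it takes over 67 s, if anything falls off the work surface, if the arm or the gripper's body presses on something with over 40 N, if the wrist force passes 120 N, or if a joint passes its speed limit or range.

## Working session

There is one attempt and no reset: what is moved stays moved. The work goes in short steps, Python scripts to look and compute and a tool call to move; the robot and the scene stay as the last step left them, time stands still between calls to the robot, and variables do not carry over. Pictures are saved under pics/ and viewed, about 8 in all and at most 12, crops included, and the job is handed in when it is done.

Besides the shell and the picture viewer there is one more tool, called after ">>>" as name(argument=value, ...), one argument or row to a line, values as JSON. arm_command: Moves the arm, as the interface text tells. Its arguments: {"type":"object","properties":{"plan":{"type":"array"},"grip_force":{"type":"number"}},"required":["plan"]}

```bash
mkdir -p pics; cat > h.py <<'E'
import numpy as np, cv2
from scipy.spatial.transform import Rotation as R
from rig import robot, optics, workorder
def shot(name):
    o=robot.get_obs(); im,d=optics.camera(name); ci=optics.camera_info(name)
    return o,im,d,ci
def cloud(o,d,ci):
    m=np.array(ci["mtx"]);k=ci["k1"]
    h,w=d.shape;u,v=np.meshgrid(np.arange(w),np.arange(h))
    p=cv2.undistortPoints(np.stack([u,v],-1).reshape(-1,1,2).astype(float),m,np.array([k,0,0,0.])).reshape(h,w,2)
    P=np.dstack([p[...,0]*d,p[...,1]*d,d])
    if "position" in ci:
        r=np.array(ci["rotation"]); r=r if r.shape==(3,3) else R.from_quat(r).as_matrix()
        W=P@r.T+np.array(ci["position"])
    else:
        T=np.array(ci["tool_from_camera"]);W=P@T[:3,:3].T+T[:3,3]
        W=W@R.from_quat(o["tool_rot"]).as_matrix().T+np.array(o["position"])
    W[d<=0]=np.nan
    return W
E
python3 - <<'E'
from h import *
for n in ("top","scene"):
    o,im,d,ci=shot(n);W=cloud(o,d,ci)
    cv2.imwrite(f"pics/{n}1.png",im);np.save(n+"1.npy",W)
    print(n,ci["position"],ci["rotation"],np.nanmin(W,(0,1)),np.nanmax(W,(0,1)))
print(o)
E
```

```text
top [ 0.48264153 -0.05428247  1.29502151] [-0.70468982  0.70808279 -0.03838692  0.02361077] [ 0.01919013 -1.42461392 -0.76509465] [1.69103812 1.05358911 0.8320574 ]
scene [ 0.8396218  -0.69390535  1.47181626] [ 0.95777225  0.18178551 -0.0372735  -0.2196293 ] [-1.29643712 -0.93329651 -0.78688614] [1.88255297 2.30384902 0.8355416 ]
{'time': 0.05, 'q': array([-1.36550821e+00,  5.28472725e-01,  1.43385029e+00,  2.10572120e-05,
        1.18140188e+00, -1.78500029e-01]), 'joint_velocities': array([-1.60912109e-03, -1.52249510e-03, -1.66318813e-03,  1.90613866e-05,
       -1.58256942e-03, -1.94025159e-04]), 'joint_torque': array([ 3.34725655e-04, -4.41371262e+01, -1.77340722e+01,  6.36901287e-02,
        5.34153963e-02, -3.99244652e-05]), 'position': array([ 0.23389779, -0.57876106,  0.19468421]), 'tool_rot': array([ 0.39599604,  0.58671508, -0.39493443,  0.58564438]), 'ft_force': array([-0.88529184,  0.54710079,  0.52216561]), 'moment': array([0.02641782, 0.03648866, 0.01506873]), 'grip_width': 0.08695785647071917}
```

View pics/top1.png

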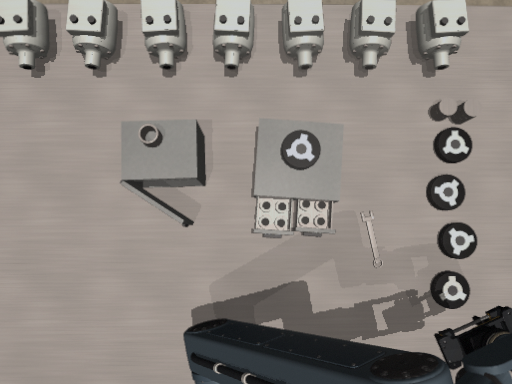

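View pics/scene1.png

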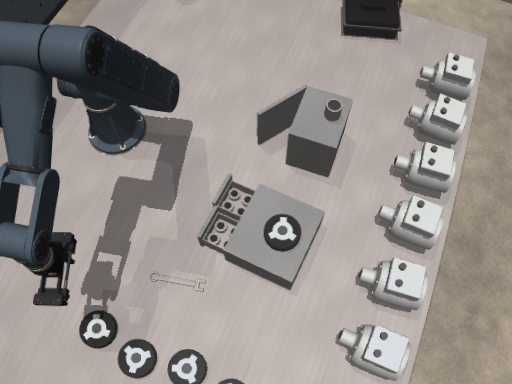

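The top view shows the cabinet on the left (top centred near 162,152) with the door from its hinge at (122,181) to its free edge at (190,222). The case top is near (300,160) with the drawer fronts near (272,233) and (316,232), the left a little further out, and the spanner is at (372,240). The scene view agrees.

```bash
python3 - <<'E'
from h import *
W=np.load("top1.npy")
v,u=np.mgrid[:384,:512]
def rect(n,m):
    p=W[m][:,:2].astype(np.float32); r=cv2.minAreaRect(p)
    z=W[m][:,2]; print(n,len(p),np.round(r[0],4),np.round(r[1],4),round(r[2],2),"z",np.round(np.percentile(z,[2,50,98]),4)); print(np.round(cv2.boxPoints(r),4).tolist()); return r
z=W[...,2]
def big(m):
    m=cv2.morphologyEx(m.astype(np.uint8),cv2.MORPH_OPEN,np.ones((2,2)))
    n,l,s,c=cv2.connectedComponentsWithStats(m); return l==1+np.argmax(s[1:,4])
print("bench z",np.nanmedian(z[260:270,60:160]))
cab=big((z>.188)&(z<.215)&(u<215)&(v<184)&(v>110)); rect("cab",cab)
cs=big((z>.094)&(z<.108)&(u>240)&(u<355)&(v<200)); rect("case",cs)
door=(z>.18)&(z<.205)&(u<215)&(v>184)&(v<240); rect("door",big(door))
for n,a,b in (("L",250,292),("R",296,340)):
    m=(z>.075)&(z<.1)&(u>a)&(u<b)&(v>222)&(v<245); rect("drawer"+n,m)
sp=(u>355)&(u<388)&(v>205)&(v<270)&(z>.004)&(z<.03)
print("spanner",np.nanmin(W[sp],0),np.nanmax(W[sp],0))
pu=(z>.12)&(u>270)&(u<330)&(v>120)&(v<180);print("pulley",W[pu].mean(0))
pu=(z>.24)&(u>130)&(u<165)&(v>115)&(v<155);print("sleeve",W[pu].mean(0))
for (a,b) in ((190,222),(122,181),(253,233),(292,233),(297,233),(336,232)): print(a,b,W[b,a])
im=cv2.imread("pics/top1.png")[100:260,100:400]
cv2.imwrite("pics/topc.png",cv2.resize(im,(800,427),interpolation=cv2.INTER_CUBIC))
E
```

```text
bench z -0.00020593781368738462
cab 4041 [0.6969 0.1949] [0.1568 0.2122] 5.63 z [nan nan nan]
[[0.6085000038146973, 0.29280000925064087], [0.6292999982833862, 0.08160000294446945], [0.7853000164031982, 0.09700000286102295], [0.7645000219345093, 0.30820000171661377]]
case 5332 [ 0.6399 -0.2548] [0.167  0.3649] 37.28 z [nan nan nan]
[[0.4629000127315521, -0.16019999980926514], [0.683899998664856, -0.4505999982357025], [0.8167999982833862, -0.34940001368522644], [0.59579998254776, -0.05909999832510948]]
door 333 [0.5687 0.233 ] [0.2392 0.0277] 56.85 z [-0.0015  0.1957  0.1999]
[[0.4916999936103821, 0.1404999941587448], [0.5149000287055969, 0.12530000507831573], [0.645799994468689, 0.3255999982357025], [0.6226000189781189, 0.3407999873161316]]
drawerL 168 [ 0.4832 -0.1122] [0.1112 0.0129] 85.86 z [0.0834 0.0916 0.0979]
[[0.47269999980926514, -0.1671999990940094], [0.48559999465942383, -0.1680999994277954], [0.4936000108718872, -0.05719999969005585], [0.48069998621940613, -0.056299999356269836]]
drawerR 165 [ 0.4868 -0.2394] [0.1113 0.0129] 85.55 z [0.0822 0.0921 0.0971]
[[0.47600001096725464, -0.29440000653266907], [0.48890000581741333, -0.2953999936580658], [0.4975000023841858, -0.18440000712871552], [0.4846999943256378, -0.1834000051021576]]
spanner [ 0.36446922 -0.47627474  0.00400175] [ 0.55997323 -0.37504563  0.0148561 ]
pulley [ 0.71716168 -0.19277834  0.13089589]
sleeve [0.7327082  0.21071401 0.25194104]
190 222 [0.51146719 0.12873096 0.06458855]
122 181 [0.61781131 0.29014495 0.1957131 ]
253 233 [ 0.4778727  -0.0571054   0.00056694]
292 233 [ 0.4775423  -0.16983721  0.09013775]
297 233 [ 0.47707087 -0.19400343  0.00070586]
336 232 [ 0.47944024 -0.31571959  0.00201318]
```

View pics/topc.png

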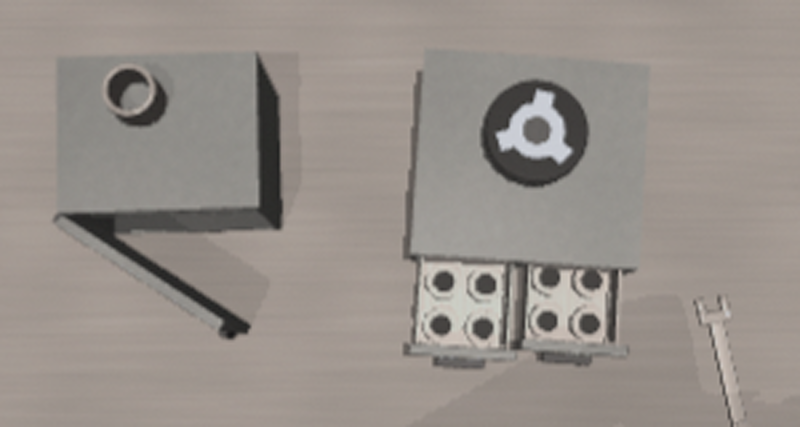

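```bash
python3 - <<'E'
from h import *
from scipy.optimize import least_squares
W=np.load("top1.npy");ci=optics.camera_info("top");im=cv2.imread("pics/top1.png")
m=np.array(ci["mtx"]);r=np.array(ci["rotation"]);r=r if r.shape==(3,3) else R.from_quat(r).as_matrix();c=np.array(ci["position"])
def ray(u,v,z):
    p=cv2.undistortPoints(np.array([[[u,v]]],float),m,np.array([ci["k1"],0,0,0.])).ravel();d=r@np.array([*p,1]);return (c+d*(z-c[2])/d[2])[:2]
f=lambda x,y,z:ray(100+(x+.5)*.375-.5,100+(y+.5)*.375-.5,z)
Q=lambda L,z:[f(x,y,z) for x,y in L]
def fit(n,pts,hx,hy):
    loc=np.array([[hx,hy],[hx,-hy],[-hx,-hy],[-hx,hy]])
    g=lambda p:((loc@np.array([[np.cos(p[2]),np.sin(p[2])],[-np.sin(p[2]),np.cos(p[2])]])+p[:2])-pts).ravel()
    s=least_squares(g,[*np.mean(pts,0),0]);print(n,np.round(s.x,4),"deg",np.degrees(s.x[2]),"res mm",np.round(s.fun*1e3,1));return s.x
fit("case",np.array(Q([(425,50),(650,65),(636,270),(409,255)],.1)),.12,.125)
fit("cab(top)",np.array(Q([(56,58),(258,52),(263,208),(57,213)],.2)),.0785,.1)
fit("cab(depth 170?)",np.array(Q([(56,58),(258,52),(263,208),(57,213)],.2)),.085,.1)
z=W[...,2];v,u=np.mgrid[:384,:512]
# top-surface lines from depth
d=(np.abs(z-.196)<.006)&(u<215)&(v>186)&(v<228)
P=W[d][:,:2];P=P[(P[:,1]>.1)&(P[:,1]<.32)]
l=cv2.fitLine(P.astype(np.float32),cv2.DIST_HUBER,0,.001,.001).ravel();t=(P-l[2:])@l[:2];n=(P-l[2:])@np.array([-l[1],l[0]])
print("door line",l,"deg from y",np.degrees(np.arctan2(l[0],l[1])),"ends",l[2:]+l[:2]*t.min(),l[2:]+l[:2]*t.max(),"thick",np.percentile(n,[3,97]))
for nme,a,b in (("L",250,292),("R",297,340)):
    d=(np.abs(z-.092)<.008)&(u>a)&(u<b)&(v>225)&(v<245);P=W[d][:,:2]
    l=cv2.fitLine(P.astype(np.float32),cv2.DIST_HUBER,0,.001,.001).ravel();n=(P-l[2:])@np.array([-l[1],l[0]]);
    print(nme,l,np.degrees(np.arctan2(l[0],l[1])),np.percentile(n,[2,98]),np.percentile(P[:,1],[1,99]))
print("door pts",Q([(55,217),(60,214),(222,335),(245,325)],.196))
print("L front",Q([(404,352),(516,357)],.092),"R",Q([(514,349),(628,355)],.092))
E
```

```text
case [ 0.6915 -0.1907 -0.077 ] deg -4.410153869935922 res mm [ 7.3  0.8  5.   0.4 -7.1 -1.9 -5.2  0.7]
cab(top) [0.702  0.1923 0.029 ] deg 1.6624452991676133 res mm [-0.2 -1.7 -0.3  0.7  1.   2.4 -0.5 -1.4]
cab(depth 170?) [0.702  0.1923 0.0292] deg 1.6732134862699386 res mm [ 6.3 -1.5  6.2  0.9 -5.5  2.2 -7.  -1.6]
door line [0.54174626 0.8405421  0.55642086 0.19969507] deg from y 32.802593 ends [0.51038744 0.12827228] [0.60641958 0.27727017] thick [-0.00568705  0.0055362 ]
L [ 0.07441937  0.997227    0.48352605 -0.11162555] 4.2678614 [-0.00585775  0.00578369] [-0.16674757 -0.0569541 ]
R [ 0.07345666  0.9972984   0.4872551  -0.23982318] 4.2125506 [-0.00565511  0.00568428] [-0.2919402  -0.18715604]
door pts [array([0.6176246 , 0.29450691]), array([0.62061168, 0.28962705]), array([0.49977536, 0.12765133]), array([0.50951915, 0.10508818])]
L front [array([ 0.48201291, -0.05169086]), array([ 0.47590978, -0.17307905])] R [array([ 0.48456631, -0.17101229]), array([ 0.47733129, -0.29510847])]
```

The drawers are about 93 mm (left) and 80 mm (right) out, and the door is at about 0.60 rad. Next I work out the moves in tool axes.

```bash
cat >> h.py <<'E'
C=np.array([.6855,-.1903]);TC=-.0745
K=np.array([.696,.192]);TK=.029
def rot(t):return np.array([[np.cos(t),-np.sin(t)],[np.sin(t),np.cos(t)]])
def case(x,y):return C+rot(TC)@[x,y]
def cab(x,y):return K+rot(TK)@[x,y]
H=cab(-.073,.098)
def doorp(th,out,r):  # point at distance r from hinge, 'out' beyond axis
    return H+rot(TK-th)@[-out,-r]
def to(xy,z,yaw,o=None):
    "shift in tool axes (cm) and turn about tool x wanted so that tool y/-y lies along heading yaw"
    o=o or robot.get_obs();M=R.from_quat(o["tool_rot"]).as_matrix();p=np.array(o["position"])
    d=M.T@(np.array([*xy,z])-p)*100
    y=M[:,1];e=[(np.arctan2(s*y[1],s*y[0])-yaw+np.pi)%(2*np.pi)-np.pi for s in(1,-1)]
    i=np.argmin(np.abs(e))
    print("shift cm",np.round(d,2),"turn ax",np.round(e[i],3),"heading axis","+-"[i]+"y","xdown",np.round(M[:,0],3))
def st():
    o=robot.get_obs();print("t",o["time"],"p",np.round(o["position"],4),"F",np.round(o["ft_force"],1),"grip",round(o["grip_width"],4))
    return o
E
python3 - <<'E'
from h import *
o=robot.get_obs();print(R.from_quat(o["tool_rot"]).as_matrix().round(3))
for n,y,op in(("R",-.0646,.080),("L",.0629,.0935)):
    p=case(-.12-op-.035,y);print(n,"approach",p);to(p,.196,TC)
p=doorp(.6,.012+.035,.15);print("door",p,H);to(p,.25,TK-.6)
E
```

```text
[[-0.     0.927  0.374]
 [ 0.002  0.374 -0.927]
 [-1.     0.    -0.002]]
R approach [ 0.4463436 -0.2372295]
shift cm [ -0.07  32.49 -23.72] turn ax 0.458 heading axis +y xdown [-0.     0.002 -1.   ]
L approach [ 0.44237102 -0.10907835]
shift cm [ -0.04  36.92 -35.75] turn ax 0.458 heading axis +y xdown [-0.     0.002 -1.   ]
door [0.49957408 0.18704022] [0.62018909 0.28784209]
shift cm [ -5.39  53.31 -61.07] turn ax 0.955 heading axis +y xdown [-0.     0.002 -1.   ]
```

>>> arm_command(
  plan=[
    [0,3.6,-2.6,0,0,0,0],
    [0,3.6,-2.6,0,0,0,0],
    [0,3.6,-2.6,0,0,0,0],
    [0,3.6,-2.6,0,0,0,0],
    [0,3.6,-2.6,0,0,0,0],
    [0,3.6,-2.6,0,0,0,0],
    [0,3.6,-2.6,0,0,0,0],
    [0,3.6,-2.6,0,0,0,0],
    [0,0,0,0.15,0,0,0],
    [0,0,0,0.15,0,0,0],
    [0,0,0,0.15,0,0,0],
    [0,0,0,0,0,0,0],
  ],
)

```text
time: 1.6
position: [0.4269, -0.2659, 0.1907]
tool_rot: [0.52, 0.483, -0.519, 0.476]
ft_force: [0.8, 0.5, 0.0]
grip_width: 0.0001
```

```bash
python3 - <<'E'
from h import *
st();to(case(-.235,-.0646),.196,TC);to(case(-.20-.0095,-.0646),.065,TC)
E
```

```text
t 1.6 p [ 0.4269 -0.2659  0.1907] F [0.8 0.5 0. ] grip 0.0001
shift cm [-0.51  1.71 -3.01] turn ax -0.005 heading axis +y xdown [-0.005  0.009 -1.   ]
shift cm [12.57  4.34 -2.91] turn ax -0.005 heading axis +y xdown [-0.005  0.009 -1.   ]
```

>>> arm_command(
  plan=[
    [2,0.4,-1.0,0,0,0,0],
    [3,0.4,-1.0,0,0,0,0],
    [3,0.4,-0.9,0,0,0,0],
    [3,0.4,0,0,0,0,0],
    [1.6,0,0,0,0,0,0],
    [0,0,0,0,0,0,0],
  ],
)

```text
time: 2.35
position: [0.4454, -0.2376, 0.0614]
tool_rot: [0.517, 0.487, -0.515, 0.481]
ft_force: [0.5, -0.1, -0.0]
grip_width: 0.0007
```

```bash
python3 - <<'E'
from h import *
st();to(case(-.20-.0095,-.0646),.065,TC);to(case(-.12-.0095,-.0646),.065,TC)
E
```

```text
t 2.35 p [ 0.4454 -0.2376  0.0614] F [ 0.5 -0.1 -0. ] grip 0.0007
shift cm [-0.37  2.64 -0.01] turn ax 0.011 heading axis +y xdown [-0.004  0.008 -1.   ]
shift cm [-0.41 10.64  0.07] turn ax 0.011 heading axis +y xdown [-0.004  0.008 -1.   ]
```

>>> arm_command(
  plan=[
    [0,0.5,0,0,0,0,0],
    [0,0.6,0,0,0,0,0],
    [0,0.5,0,0,0,0,0],
    [0,0.3,0,0,0,0,0],
    [0,0.2,0,0,0,0,0],
    [0,0.2,0,0,0,0,0],
    [0,0.2,0,0,0,0,0],
    [0,0.2,0,0,0,0,0],
    [0,0.3,0,0,0,0,0],
    [0,0.4,0,0,0,0,0],
    [0,0.4,0,0,0,0,0],
    [0,0.4,0,0,0,0,0],
  ],
)

```text
time: 3.85
position: [0.4895, -0.2418, 0.0637]
tool_rot: [0.515, 0.487, -0.515, 0.482]
ft_force: [-2.8, -1.7, 0.4]
grip_width: 0.0003
```

```bash
python3 - <<'E'
from h import *
st();to(case(-.12-.0095,-.0646),.065,TC)
E
```

```text
t 3.85 p [ 0.4895 -0.2418  0.0637] F [-2.8 -1.7  0.4] grip 0.0003
shift cm [-0.16  6.21 -0.05] turn ax 0.013 heading axis +y xdown [-0.004  0.005 -1.   ]
```

>>> arm_command(
  plan=[
    [0,0.4,0,0,0,0,0],
    [0,0.4,0,0,0,0,0],
    [0,0.4,0,0,0,0,0],
    [0,0.4,0,0,0,0,0],
    [0,0.4,0,0,0,0,0],
    [0,0.4,0,0,0,0,0],
    [0,0.4,0,0,0,0,0],
    [0,0.4,0,0,0,0,0],
    [0,0.4,0,0,0,0,0],
    [0,0.4,0,0,0,0,0],
    [0,0.3,0,0,0,0,0],
    [0,0.2,0,0,0,0,0],
  ],
)

```text
time: 5.35
position: [0.5379, -0.245, 0.0634]
tool_rot: [0.515, 0.487, -0.515, 0.482]
ft_force: [-1.3, -1.7, 0.8]
grip_width: 0.0004
```

```bash
python3 - <<'E'
from h import *
st();to(case(-.12-.0095,-.0646),.065,TC)
E
```

```text
t 5.35 p [ 0.5379 -0.245   0.0634] F [-1.3 -1.7  0.8] grip 0.0004
shift cm [-0.16  1.36 -0.07] turn ax 0.014 heading axis +y xdown [-0.004  0.004 -1.   ]
```

>>> arm_command(
  plan=[
    [0,0.2,0,0,0,0,0],
    [0,0.2,0,0,0,0,0],
    [0,0.2,0,0,0,0,0],
    [0,0.2,0,0,0,0,0],
    [0,0.1,0,0,0,0,0],
    [0,0.1,0,0,0,0,0],
    [0,0.1,0,0,0,0,0],
    [0,0.1,0,0,0,0,0],
  ],
)

```text
time: 6.35
position: [0.5504, -0.2457, 0.0633]
tool_rot: [-0.515, -0.487, 0.515, -0.482]
ft_force: [-2.0, -1.2, 0.3]
grip_width: 0.0005
```

>>> arm_command(
  plan=[
    [0,0.1,0,0,0,0,0],
    [0,0.1,0,0,0,0,0],
    [0,0.1,0,0,0,0,0],
  ],
)

```text
time: 6.72
position: [0.5505, -0.2456, 0.0633]
tool_rot: [-0.513, -0.489, 0.516, -0.481]
ft_force: [-4.9, -2.6, 1.6]
grip_width: 0.0004
```

>>> arm_command(
  plan=[
    [0,0.1,0,0,0,0,0],
    [0,0.1,0,0,0,0,0],
  ],
)

```text
time: 6.98
position: [0.5503, -0.2456, 0.0634]
tool_rot: [-0.512, -0.49, 0.517, -0.48]
ft_force: [-5.6, -1.9, 3.3]
grip_width: 0.0006
```

>>> arm_command(
  plan=[
    [0,0.3,0,0,0,0,0],
    [0,0.3,0,0,0,0,0],
  ],
)

```text
time: 7.22
position: [0.5502, -0.2455, 0.0633]
tool_rot: [-0.509, -0.495, 0.519, -0.476]
ft_force: [-9.9, -2.1, 6.3]
grip_width: 0.0004
```

```bash
python3 - <<'E'
from h import *
st();to(case(-.12-.0095,-.0646),.065,TC)
E
```

```text
t 7.225 p [ 0.5502 -0.2455  0.0633] F [-9.9 -2.1  6.3] grip 0.0004
shift cm [-0.18  0.12 -0.05] turn ax 0.018 heading axis +y xdown [-0.028  0.008 -1.   ]
```

>>> arm_command(
  plan=[
    [0,-0.3,0,0,0,0.02,0],
    [0,-1,0,0,0,0.01,0],
    [0,-2.5,0,0,0,0,0],
    [0,-3,0,0,0,0,0],
    [0,-3,0,0,0,0,0],
    [0,-1.9,0,0,0,0,0],
    [0,0,0,0,0,0,0],
  ],
)

```text
time: 8.1
position: [0.4334, -0.2373, 0.063]
tool_rot: [0.52, 0.482, -0.509, 0.487]
ft_force: [-0.2, 0.0, 0.6]
grip_width: 0.0004
```

```bash
python3 - <<'E'
from h import *
st();to(case(-.24,.0629),.065,TC)
E
```

```text
t 8.1 p [ 0.4334 -0.2373  0.063 ] F [-0.2  0.   0.6] grip 0.0004
shift cm [ -0.11   0.97 -12.84] turn ax 0.014 heading axis +y xdown [ 0.016  0.005 -1.   ]
```

>>> arm_command(
  plan=[
    [0,0,-2,0,0,-0.016,0],
    [0,0,-3.2,0.014,0,0,0],
    [0,0,-3.5,0,0,0,0],
    [0,0,-3,0,0,0,0],
    [0,0,-1,0,0,0,0],
    [0,0,0,0,0,0,0],
  ],
)

```text
time: 8.85
position: [0.4522, -0.111, 0.0647]
tool_rot: [0.523, 0.476, -0.515, 0.484]
ft_force: [0.5, 0.6, 0.3]
grip_width: 0.0005
```

```bash
python3 - <<'E'
from h import *
st();to(case(-.2135-.0095,.0629),.065,TC);to(case(-.1307,.0629),.065,TC)
E
```

```text
t 8.85 p [ 0.4522 -0.111   0.0647] F [0.5 0.6 0.3] grip 0.0005
shift cm [-0.01  1.55 -0.13] turn ax -0.003 heading axis +y xdown [ 0.015 -0.001 -1.   ]
shift cm [ 0.13 10.78 -0.16] turn ax -0.003 heading axis +y xdown [ 0.015 -0.001 -1.   ]
```

>>> arm_command(
  plan=[
    [0,0.5,0,0,0,-0.015,0],
    [0,0.4,0,0,0,0,0],
    [0,0.2,0,0,0,0,0],
    [0,0.2,0,0,0,0,0],
    [0,0.2,0,0,0,0,0],
    [0,0.2,0,0,0,0,0],
    [0,0.3,0,0,0,0,0],
    [0,0.4,0,0,0,0,0],
    [0,0.4,0,0,0,0,0],
    [0,0.4,0,0,0,0,0],
    [0,0.4,0,0,0,0,0],
    [0,0.4,0,0,0,0,0],
  ],
)

```text
time: 10.35
position: [0.4937, -0.1167, 0.065]
tool_rot: [-0.519, -0.48, 0.52, -0.478]
ft_force: [-2.3, 0.3, 3.5]
grip_width: 0.0004
```

```bash
python3 - <<'E'
from h import *
st();to(case(-.1307,.0629),.065,TC)
E
```

```text
t 10.35 p [ 0.4937 -0.1167  0.065 ] F [-2.3  0.3  3.5] grip 0.0004
shift cm [-0.02  6.6  -0.42] turn ax -0.006 heading axis +y xdown [-0.003  0.001 -1.   ]
```

>>> arm_command(
  plan=[
    [0,0.4,0,0,0,0,0],
    [0,0.4,0,0,0,0,0],
    [0,0.4,0,0,0,0,0],
    [0,0.4,0,0,0,0,0],
    [0,0.4,0,0,0,0,0],
    [0,0.4,0,0,0,0,0],
    [0,0.4,0,0,0,0,0],
    [0,0.4,0,0,0,0,0],
    [0,0.4,0,0,0,0,0],
    [0,0.4,0,0,0,0,0],
    [0,0.4,0,0,0,0,0],
    [0,0.3,0,0,0,0,0],
  ],
)

```text
time: 11.85
position: [0.5441, -0.1205, 0.0649]
tool_rot: [-0.519, -0.48, 0.52, -0.478]
ft_force: [-2.4, 1.1, 4.1]
grip_width: 0.0003
```

```bash
python3 - <<'E'
from h import *
st();to(case(-.1307,.0629),.065,TC)
E
```

```text
t 11.85 p [ 0.5441 -0.1205  0.0649] F [-2.4  1.1  4.1] grip 0.0003
shift cm [-0.01  1.54 -0.39] turn ax -0.007 heading axis +y xdown [-0.003  0.001 -1.   ]
```

>>> arm_command(
  plan=[
    [0,0.2,0,0,0,0,0],
    [0,0.2,0,0,0,0,0],
    [0,0.2,0,0,0,0,0],
    [0,0.2,0,0,0,0,0],
    [0,0.2,0,0,0,0,0],
    [0,0.1,0,0,0,0,0],
    [0,0.1,0,0,0,0,0],
    [0,0.1,0,0,0,0,0],
    [0,0.1,0,0,0,0,0],
    [0,0.1,0,0,0,0,0],
  ],
)

```text
time: 13.1
position: [0.56, -0.1217, 0.0649]
tool_rot: [-0.52, -0.48, 0.52, -0.478]
ft_force: [-2.2, 1.1, 2.7]
grip_width: 0.0005
```

>>> arm_command(
  plan=[
    [0,0.1,0,0,0,0,0],
    [0,0.1,0,0,0,0,0],
    [0,0.1,0,0,0,0,0],
  ],
)

```text
time: 13.48
position: [0.5611, -0.1217, 0.0649]
tool_rot: [-0.518, -0.482, 0.521, -0.477]
ft_force: [-4.0, 0.1, 6.1]
grip_width: 0.0004
```

>>> arm_command(
  plan=[
    [0,0.2,0,0,0,0,0],
    [0,0.3,0,0,0,0,0],
  ],
)

```text
time: 13.72
position: [0.561, -0.1216, 0.0648]
tool_rot: [-0.515, -0.485, 0.523, -0.475]
ft_force: [-8.2, -0.6, 10.4]
grip_width: 0.0005
```

```bash
python3 - <<'E'
from h import *
st();to(case(-.1307,.0629),.065,TC)
E
```

```text
t 13.725 p [ 0.561  -0.1216  0.0648] F [-8.2 -0.6 10.4] grip 0.0005
shift cm [-0.02 -0.15 -0.37] turn ax -0.004 heading axis +y xdown [-0.018  0.003 -1.   ]
```

>>> arm_command(
  plan=[
    [0,-0.3,0,0,0,0.01,0],
    [0,-1,0,0,0,0.01,0],
    [0,-2.5,0,0,0,0,0],
    [-2,-3,0,0,0,0,0],
    [-4,-3,0,0,0,0,0],
    [-4,-2,0,0,0,0,0],
    [-3,0,0,0,0,0,0],
    [0,0,0,0,0,0,0],
  ],
)

```text
time: 14.72
position: [0.4391, -0.1135, 0.1948]
tool_rot: [0.522, 0.477, -0.517, 0.482]
ft_force: [-0.8, -0.3, -0.2]
grip_width: 0.0003
```

```bash
python3 - <<'E'
from h import *
st();to(doorp(.6,.012+.045,.155),.21,TK-.6)
o,im,d,ci=shot("top");W=cloud(o,d,ci);np.save("top2.npy",W);cv2.imwrite("pics/top2.png",im)
cv2.imwrite("pics/top2c.png",cv2.resize(im[100:300,100:400],(800,533),interpolation=cv2.INTER_CUBIC))
E
```

```text
t 14.725 p [ 0.4391 -0.1135  0.1948] F [-0.8 -0.3 -0.2] grip 0.0003
shift cm [ -1.52   2.52 -30.47] turn ax 0.491 heading axis +y xdown [ 0.01  -0.002 -1.   ]
```

View pics/top2c.png

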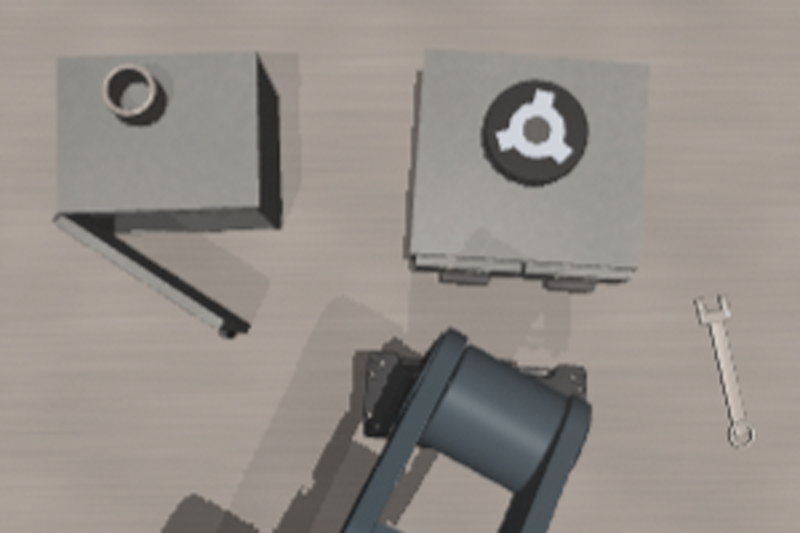

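Both drawer fronts are flush with the case edge (y≈268 in the crop), and the pulley, sleeve and spanner have not moved. Next is the door.

>>> arm_command(
  plan=[
    [-1,0,-2,0,0,-0.01,0],
    [-1,0,-4,0,0,0,0],
    [0,0,-5,0,0,0,0],
    [0,0,-5,0,0,0,0],
    [0,0,-5,0,0,0,0],
    [0,0,-5,0,0,0,0],
    [0,0,-3,0,0,0,0],
    [0,0,0,0.16,0,0,0],
    [0,0,0,0.16,0,0,0],
    [0,0,0,0.15,0,0,0],
    [0,0,0,0,0,0,0],
  ],
)

```text
time: 16.15
position: [0.4549, 0.1854, 0.1947]
tool_rot: [-0.61, -0.346, 0.629, -0.336]
ft_force: [-0.4, 0.1, -0.3]
grip_width: 0.0007
```

```bash
python3 - <<'E'
from h import *
st();to(doorp(.6,.012+.035,.155),.145,TK-.6);to(doorp(.6,.012+.0095,.155),.145,TK-.6)
print(doorp(.6,0,.155),doorp(.6,0,.196))
E
```

```text
t 16.15 p [0.4549 0.1854 0.1947] F [-0.4  0.1 -0.3] grip 0.0007
shift cm [ 4.83  3.81 -2.11] turn ax 0.007 heading axis +y xdown [-0.031  0.    -1.   ]
shift cm [ 4.77  6.36 -2.09] turn ax 0.007 heading axis +y xdown [-0.031  0.    -1.   ]
[0.53641567 0.15743115] [0.51425625 0.12293535]
```

>>> arm_command(
  plan=[
    [1,0.5,-0.5,0,0.017,0.026,0],
    [1.5,1,-1,0,0,0,0],
    [1.5,1,-0.6,0,0,0,0],
    [0.4,0.8,0,0,0,0,0],
    [0,0,0,0,0,0,0],
  ],
)

```text
time: 16.77
position: [0.4931, 0.1847, 0.1447]
tool_rot: [-0.616, -0.345, 0.62, -0.343]
ft_force: [-0.6, 0.1, 0.4]
grip_width: 0.0006
```

```bash
python3 - <<'E'
from h import *
st();to(doorp(.6,.012+.0095,.155),.15,TK-.6);to(doorp(.0,.012+.0095,.155),.15,TK)
E
```

```text
t 16.775 p [0.4931 0.1847 0.1447] F [-0.6  0.1  0.4] grip 0.0006
shift cm [-0.55  2.96  0.  ] turn ax 0.016 heading axis +y xdown [-0.006 -0.    -1.   ]
shift cm [-0.59 12.11 -1.34] turn ax -0.584 heading axis +y xdown [-0.006 -0.    -1.   ]
```

>>> arm_command(
  plan=[
    [-0.3,0.6,0,0.01,0,0,0],
    [-0.1,0.6,0,0,0,0,0],
    [0,0.5,0,0,0,0,0],
    [0,0.3,0,0,0,0,0],
    [0,0.2,0,0,0,0,0],
    [0,0.2,0,0,0,0,0],
    [0,0.2,0,0,0,0,0],
    [0,0.2,0,0,0,0,0],
    [0,0.2,0,0,0,0,0],
  ],
)

```text
time: 17.9
position: [0.5192, 0.1678, 0.1503]
tool_rot: [-0.618, -0.342, 0.621, -0.34]
ft_force: [-0.9, -1.2, 0.3]
grip_width: 0.0004
```

```bash
python3 - <<'E'
from h import *
st();to(doorp(.6,.012+.0095,.155),.15,TK-.6)
E
```

```text
t 17.9 p [0.5192 0.1678 0.1503] F [-0.9 -1.2  0.3] grip 0.0004
shift cm [ 0.03 -0.14 -0.06] turn ax 0.006 heading axis +y xdown [-0.005  0.    -1.   ]
```

>>> arm_command(
  plan=[
    [0,0.25,0.03,-0.016,0,0,0],
    [0,0.32,0.04,-0.02,0,0,0],
    [0,0.39,0.05,-0.025,0,0,0],
    [0,0.39,0.05,-0.025,0,0,0],
    [0,0.39,0.05,-0.025,0,0,0],
    [0,0.39,0.05,-0.025,0,0,0],
    [0,0.39,0.05,-0.025,0,0,0],
    [0,0.39,0.05,-0.025,0,0,0],
    [0,0.39,0.05,-0.025,0,0,0],
    [0,0.39,0.05,-0.025,0,0,0],
  ],
)

```text
time: 19.15
position: [0.5525, 0.1463, 0.15]
tool_rot: [-0.57, -0.418, 0.573, -0.415]
ft_force: [-1.0, 0.3, 1.5]
grip_width: 0.0006
```

```bash
cat >> h.py <<'E'
def dstate(o):
    q=R.from_quat(o["tool_rot"]).as_matrix();yaw=np.arctan2(q[1,1],q[0,1])
    d=np.array(o["position"][:2])-H;rr=np.hypot(*d);off=.0215
    r=np.sqrt(rr**2-off**2)
    phi=np.arctan2(d[1],d[0])-np.arctan2(-r,-off)
    print("r",r,"door angle by pos",TK-phi,"tool angle",TK-yaw)
E
python3 - <<'E'
from h import *
o=st();dstate(o);to(doorp(.0,.012+.0095,.155),.15,TK)
E
```

```text
t 19.15 p [0.5525 0.1463 0.15  ] F [-1.   0.3  1.5] grip 0.0006
r 0.15542203341135433 door angle by pos 0.33771602289310054 tool angle 0.3410303013648444
shift cm [-0.03  5.26 -0.22] turn ax -0.341 heading axis +y xdown [-0.005  0.001 -1.   ]
```

Tracking is good: 0.34 rad left by the model, with the contact 155 mm from the hinge.

>>> arm_command(
  plan=[
    [0,0.39,0.05,-0.025,0,0,0],
    [0,0.39,0.05,-0.025,0,0,0],
    [0,0.39,0.05,-0.025,0,0,0],
    [0,0.39,0.05,-0.025,0,0,0],
    [0,0.39,0.05,-0.025,0,0,0],
    [0,0.39,0.05,-0.025,0,0,0],
    [0,0.39,0.05,-0.025,0,0,0],
    [0,0.39,0.05,-0.025,0,0,0],
    [0,0.32,0.04,-0.02,0,0,0],
    [0,0.25,0.03,-0.016,0,0,0],
  ],
)

```text
time: 20.4
position: [0.59, 0.1334, 0.1496]
tool_rot: [-0.513, -0.487, 0.516, -0.483]
ft_force: [-1.3, 0.6, 0.7]
grip_width: 0.0004
```

```bash
python3 - <<'E'
from h import *
o=st();dstate(o);to(doorp(.0,.012+.0095,.155),.15,TK)
E
```

```text
t 20.4 p [0.59   0.1334 0.1496] F [-1.3  0.6  0.7] grip 0.0004
r 0.15587380495225858 door angle by pos 0.08505983017202853 tool angle 0.0880084039452635
shift cm [-0.05  1.32  0.04] turn ax -0.088 heading axis +y xdown [-0.006  0.    -1.   ]
```

>>> arm_command(
  plan=[
    [0,0.2,0.02,-0.013,0,0,0],
    [0,0.2,0.02,-0.013,0,0,0],
    [0,0.2,0.02,-0.013,0,0,0],
    [0,0.15,0.02,-0.01,0,0,0],
    [0,0.12,0,-0.01,0,0,0],
    [0,0.1,0,-0.007,0,0,0],
    [0,0.1,0,-0.007,0,0,0],
    [0,0.1,0,-0.005,0,0,0],
  ],
)

```text
time: 21.4
position: [0.6013, 0.1316, 0.1494]
tool_rot: [0.491, 0.508, -0.496, 0.504]
ft_force: [-4.0, -1.3, 2.9]
grip_width: 0.0007
```

>>> arm_command(
  plan=[
    [0,0.1,0,-0.004,0,0,0],
    [0,0.1,0,-0.004,0,0,0],
    [0,0.1,0,0,0,0,0],
    [0,0.1,0,0,0,0,0],
  ],
)

```text
time: 21.9
position: [0.601, 0.1315, 0.1495]
tool_rot: [0.487, 0.513, -0.496, 0.504]
ft_force: [-5.4, -0.7, 3.7]
grip_width: 0.0006
```

>>> arm_command(
  plan=[
    [0,0.1,0,0,0,0,0],
    [0,0.2,0,0,0,0,0],
  ],
)

```text
time: 22.15
position: [0.6007, 0.1314, 0.1495]
tool_rot: [0.484, 0.514, -0.498, 0.503]
ft_force: [-8.3, -1.0, 6.7]
grip_width: 0.0005
```

```bash
python3 - <<'E'
from h import *
o=st();dstate(o);to(doorp(.0,.012+.0095,.155),.15,TK)
E
```

```text
t 22.15 p [0.6007 0.1314 0.1495] F [-8.3 -1.   6.7] grip 0.0005
r 0.15613781189632778 door angle by pos 0.01617479566427824 tool angle -0.005451974050644393
shift cm [-0.06  0.25 -0.08] turn ax 0.005 heading axis +y xdown [-0.025 -0.003 -1.   ]
```

>>> arm_command(
  plan=[
    [0,-0.3,0,0,0,0.012,0],
    [0,-1,0,0,0,0.012,0],
    [0,-2.5,0,0,0,0,0],
    [0,-4,0,0,0,0,0],
    [-2,-4,0,0,0,0,0],
    [-3,-4,0,0,0,0,0],
    [-2,-1,3,0,0,0,0],
    [0,0,5,0,0,0,0],
    [0,0,4,0,0,0,0],
    [0,0,0,0,0,0,0],
  ],
)

```text
time: 23.4
position: [0.4361, 0.0039, 0.2206]
tool_rot: [0.497, 0.502, -0.484, 0.517]
ft_force: [0.6, 0.5, -0.7]
grip_width: 0.0005
```

```bash
python3 - <<'E'
from h import *
st()
o,im,d,ci=shot("top");W=cloud(o,d,ci);W1=np.load("top1.npy")
cv2.imwrite("pics/top3c.png",cv2.resize(im[100:260,100:400],(800,427),interpolation=cv2.INTER_CUBIC))
o,im2,d2,ci2=shot("scene");cv2.imwrite("pics/scene3c.png",cv2.resize(im2[60:300,150:380],(767,800))[:600])
z=W[...,2];v,u=np.mgrid[:384,:512]
def line(n,m):
    P=W[m][:,:2];l=cv2.fitLine(P.astype(np.float32),cv2.DIST_HUBER,0,.001,.001).ravel();print(n,len(P),l,np.degrees(np.arctan2(l[0],l[1])))
# lowest front edge of top surfaces per column
def edge(n,us,lo,hi,fr):
    E=[]
    for c in us:
        r=np.where((z[:,c]>lo)&(z[:,c]<hi)&(np.arange(384)>120)&(np.arange(384)<235))[0]
        if len(r):E.append(W[r.max(),c,:2])
    E=np.array(E);L=np.array([fr(e) for e in E]);print(n,"front edge local x mm",np.round(np.percentile(L[:,0],[10,50,90])*1e3,1),"slope",np.polyfit(L[:,1],L[:,0],1))
fc=lambda e:rot(TC).T@(e-C);fk=lambda e:rot(TK).T@(e-K)
edge("L",range(260,294),.084,.1,fc);edge("R",range(300,336),.084,.1,fc);edge("door",range(126,194),.186,.21,fk)
E
```

```text
t 23.4 p [0.4361 0.0039 0.2206] F [ 0.6  0.5 -0.7] grip 0.0005
L front edge local x mm [-117.1 -116.5 -115.3] slope [-0.00184274 -0.11619569]
R front edge local x mm [-117.1 -116.4 -114.9] slope [-0.00475223 -0.11648026]
door front edge local x mm [-82.9 -82.2 -81. ] slope [ 5.77800592e-05 -8.20603368e-02]
```

View pics/top3c.png

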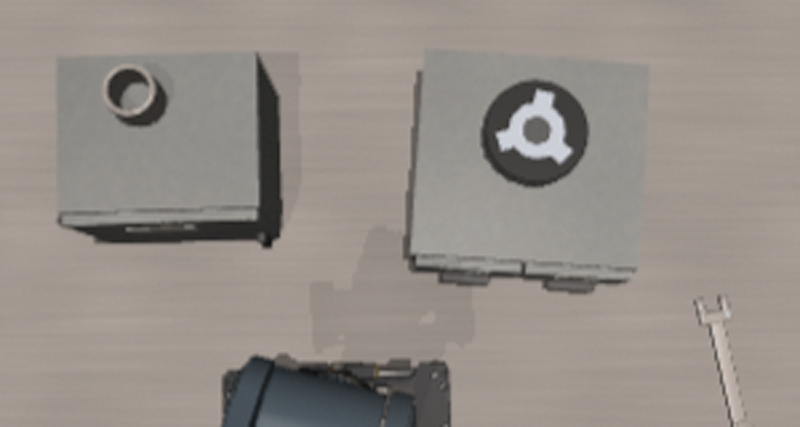

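View pics/scene3c.png

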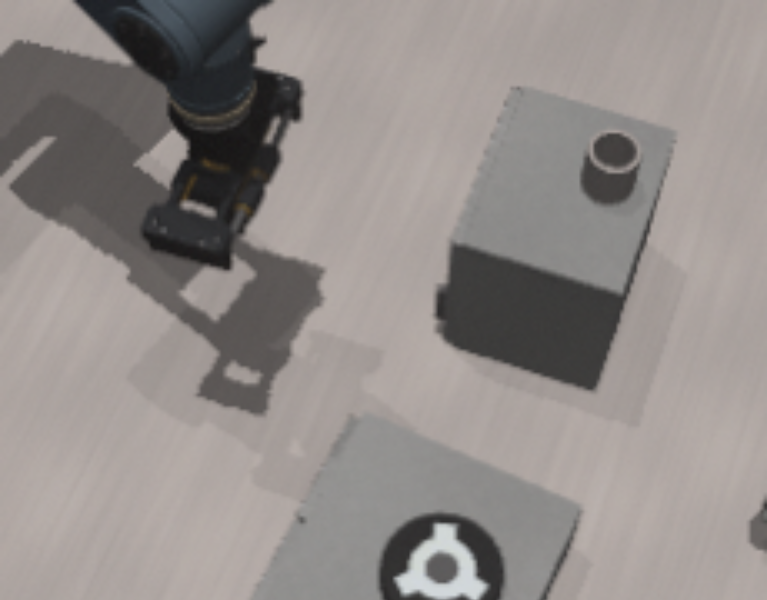

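The top view shows the door lying along the cabinet front edge (y≈215) and both drawer fronts flush (y≈268). The sleeve, pulley and spanner are unmoved, the arm is clear, and the scene view agrees.

```bash
python3 -c "
from h import *
print(workorder.hand_in())"
```

```text
the job is handed in; nothing more can be done
None
```

I pushed the right drawer, then the left drawer, then the cabinet door closed with the shut fingertips. I handed the job in at about 23.5 s, with the arm clear of everything.

**Pushing:** Drawers and door moved at about 30 mm/s and slowed to about 8–16 mm/s before their stops. Each stop was confirmed when the TCP stopped advancing and the force rose to 10–13 N. That was well above the sliding friction and far below the limits.

**Last camera check:**
- **Door:** its front edge is parallel to the cabinet within the measurement.
- **Drawers:** the two fronts are level with each other to about 0.1 mm and flush in the picture.
- **Pulley, sleeve and spanner:** they look unmoved in the before and after top views. I did not measure them.

**Small disagreements:**
- The measured front edges lie about 3 mm further in than nominal: −116.5 against −120 mm for the drawers, and −82 against −85 mm for the door. I put this down to pixel-edge and pose-fit error.
- The door's final contact was 2.5 mm short of my model. The two drawers stopped 1.5 mm apart by TCP position, although the camera shows them level.

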